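# Scrap a tin through the bypass hatch of a reject box

### The arm

A 6-joint arm with a two-finger parallel gripper is mounted at the origin on a cart in front of the work surface, level with it; the furniture and walls round the work are solid. World frame = base frame: x ahead of the robot, y to its left, z up, the work surface at z = 0. Lengths are in m, angles in rad, forces in N, time in s.
With the tool pointing down it reaches from about 0.25 to 0.775 m from the base axis. Payload 4 kg.
Tool frame: the origin (TCP) lies at the very end of the fingers, on their centre line; the grasp point (between the pads) lies 19 mm behind it; z points along the fingers, y is the line along which they close (so a half turn about z gives the same grasp; the last joint's range is limited). The gripper opens to 85 mm and grips with 20 to 120 N. Pads are 22 mm wide; open, the fingers measure 114 mm over their backs; the gripper's body (76 mm by 85 mm) begins 54 mm behind the grasp point. The pads swing forward as they close: fully open they stand 13 mm farther back than shut.
Start: joints at [-0.103, 0.087, 1.371, -0, 1.684, -0.103], TCP at [0.55, -0, 0.231] pointing down, gripper open.
Joint ranges: [-3.1, 3.1], [-0.76, 2.03], [0.27, 2.55], [-1.08, 4.22], [0.17, 2.65], [-2.57, 2.57]. Speed limits (rad/s): [2.79, 2.79, 3.14, 3.14, 3.14, 3.14].

### API

Orientations are given as a rotation vector (axis times angle).
In Python, from rig import status, vision, env gives the robot as it stands.
- The arm moves only by the shell command python3 -m creep 'ROWS' [OPENING] [FORCE]. ROWS is text: rows parted by semicolons, each of 4 numbers parted by spaces: the shift along the tool's x, y, z in m, then the turn about the tool's z in rad. In form: dx dy dz roll; .... A call has 1 to 8 rows; each row shifts and turns the commanded pose from where the row before left it, along the tool's axes as they then stand; what a row does not reach is not made up. A row lasts 1/8 s, in which the tool goes at most 62.5 mm and 10.7 degrees, less where a joint would pass 70% of its speed; a pose out of reach is approached as far as the arm can. A call with a gripper value outside its range is refused whole. OPENING is the opening, from -1 (shut) to 1 (fully open), set as the call begins (- or left out, the last holds). The fingers move at their own pace and stop on an object; FORCE is the grip in N (left out, the last holds). Time passes only in rows, so rows that do not move let the fingers close. It gives the time, the measured TCP pose, the force and the opening at its end, in the units of the state.
- status.observe(): the state, without advancing time (a new reading comes with each control period).
- vision.get_image(name): name is "scene" or "side" or "wrist"; returns a dict with "image" (400x640x3 uint8, red, green, blue), "fx", "fy", "cx", "cy" (pixels), "k1" (the pictures are not rectified: a ray, as slopes to the right and down, at radius r is drawn at 1 + k1 r^2 times it, then the intrinsics apply), "position" and "rotation" of the camera in the world. Camera axes: x right, y up, looking along -z (the intrinsics and any distortion apply to the point x, -y, -z); pixel columns grow to the right and rows downward; lengths in m; the calibration is good to about 2 mm. A picture is of the moment at which its call begins. There is no depth.
- env.sign_off(): hands the job in, once; it reports no verdict.
The state is a dict: "t": time; "q": joint angles; "dq": joint speeds; "effort": joint torques, N m; "position": TCP position; "ee_rot": TCP orientation; "force": force on the tool from outside, world axes, zero at the start; "wrist_torque": the same for the moment, N m; "opening": opening from 0.0 (shut) to 1.0 (fully open).
Only numpy, scipy, OpenCV 4.12 (cv2) and the standard library are available. Lean on these libraries where they do the work, as an engineer would, in place of code of your own. Each camera call takes 0.05 s, during which the arm holds its last target. There are 200 camera calls.

### The job

Slide the red hatch of the reject box fully open underneath its blue neighbour, which must stay shut, then push the reject tin along its ledge (do not lift it) so that it drops through the opening into the bay below. Finally slide the red hatch fully shut again, past its spring catch and home against its stop, feeling for the stops rather than forcing them (never more than 40 N on the box), and leave the loose things standing around the box where they are.

Things in the scene. Friction and masses are not known exactly. Their poses are not given: they have to be found in the camera images.
- reject_box: Fixed grey box, 116 x 296 mm, rim 120 mm high. Origin: centre of its underside, z up, +x away from the robot, +y along the tracks (robot's left). All numbers below are mm in this frame. Its top is closed by a red hatch over the right bay (low y), lower track, and a blue one over the left bay, upper track. Rails leave x -46 to +46 free for fingers. Reject bay floor z 11.
- hood_edge (a point): Middle of the lower edge of the grey hood at the box's right end, (0, -118, 119): the hood roofs y -148 to -118, underside z 119, top z 124. The mouth of the reject bay reaches from here to the blue hatch's edge at y +18; with the red hatch fully open the hole is y -118 to -30.
- ledge_edge (a point): Middle of the drop edge of the steel ledge on the robot's side of the box, at (-46, -74, 118), above the front edge of the mouth. Ledge: x -124 to -46, y -124 to -24, top z 118. Two fences 8 mm high along x leave a lane y -112 to -36 for the tin.
- chute_hatch (a joint): Travel in m of the red hatch along the box's +y, 0 shut, 0.112 fully open (end stop). Plate 100 x 166 x 5 mm, top z 95, at 0 covering y -142 to +24. Friction about 1 N. A spring catch acts below 0.010: breaking out takes about 3 N, pushing in about 10 N between 0.010 and 0.006, then easing; below about 0.002 it holds the hatch home against the rigid stop at 0.
- hatch_rib (a point): Top centre of the low black rib on the red hatch: 60 mm along x, 8 mm thick along y, 12 mm high over the plate (top z 107). At joint 0 at x 0, y -54; moves with the hatch. It passes under the blue hatch but a finger cannot, so it serves to start the hatch from shut and to push it shut at last, not for the whole stroke.
- hatch_tab (a point): Top centre of the yellow tab at the red hatch's trailing end: 60 mm along x, 8 mm thick along y, 22 mm high over the plate (top z 117). At joint 0 at x 0, y -138, out of reach under the hood; moves with the hatch. It comes clear of the hood as the hatch opens and serves for the outer part of the stroke.
- neighbour_hatch (a joint): Travel in m of the blue neighbour hatch, 0 shut, growing as it slides to the box's -y over the red one. Plate 100 x 125 x 5 mm, y +18 to +143, underside z 110, top z 115, with a small black knob 14 mm high at y +114. It slides at about 4 N and is to stay shut.
- parts_tin: The reject tin: round pale press-lid tin, 62 mm across, 20 mm high, 50 g, lying flat and loose on the ledge. Origin: centre of its underside.
- rubber_stamp: Bystander: wooden hand stamp, 28 x 52 mm, 76 mm high, standing in front of the box left of the ledge. Origin: centre of its underside.
- vial_blue: Bystander: white vial with a blue cap, 26 mm across, 52 mm high, standing left of the box. Origin: centre of its underside.
- loupe: Bystander: black loupe, 38 mm across, 30 mm high, standing right of the box. Origin: centre of its underside.

How it is judged:
On the way, in this order (a step that is already met when the one before it is completed fails the run):
1. the red hatch is fully open under its neighbour (at least 109 of 112 mm) (value of joint chute_hatch above 0.109 m), for 0.2 s.
2. the tin has dropped into the reject bay (z of parts_tin in the frame of reject_box below 0.085 m and x of parts_tin in the frame of reject_box between -0.055 and 0.055 m and y of parts_tin in the frame of reject_box between -0.147 and 0.022 m), for 0.2 s.
At the end, for the whole second after the job is handed in: The red hatch is shut to within 2.5 mm, the tin lies at rest inside the reject bay, the blue hatch is shut to within 8 mm (all of step 2 and value of joint chute_hatch below 0.0025 m and value of joint neighbour_hatch below 0.008 m and linear speed of parts_tin below 0.02 m/s); the robot touches nothing.
It fails at once if the fingers push on the box or its hatches with more than 40 N (contact force between the fingers and reject_box above 40 N).
It fails at once if the blue neighbour hatch is pushed open by more than 8 mm (value of joint neighbour_hatch above 0.008 m).
It fails at once if the tin is lifted more than 15 mm off its ledge (z of parts_tin in the frame of reject_box above 0.133 m).
It fails at once if the stamp, the vial or the loupe is moved more than 20 mm (distance of any of rubber_stamp, vial_blue, loupe from where it was at the start of the episode above 0.02 m).
It also fails if it takes over 58 s, if anything falls off the work surface, if the arm or the gripper's body presses on something with over 40 N, if the wrist force passes 120 N, or if a joint passes its speed limit or range.

## Working session

There is one attempt and no reset: what is moved stays moved. The work goes in short steps, Python scripts to look and compute and a shell command to move; the robot and the scene stay as the last step left them, time stands still between calls to the robot, and variables do not carry over. Pictures are saved under pics/ and viewed, on a budget of 10 in all, crops included, one or two more only if the job needs it, and the job is handed in when it is done.

```bash
mkdir -p pics; ls; python3 - <<'E'
from rig import status, vision, env
import cv2,numpy as np
s=status.observe(); print({k:np.round(v,4) for k,v in s.items()})
for n in ("scene","side"):
    d=vision.get_image(n); cv2.imwrite(f"pics/{n}0.png",d["image"][:,:,::-1])
    print(n,d["fx"],d["fy"],d["cx"],d["cy"],d["k1"],d["position"],np.round(d["rotation"],4))
E
```

```text
pics
{'t': np.float64(0.0), 'q': array([-0.1031,  0.088 ,  1.3723, -0.    ,  1.6836, -0.1031]), 'dq': array([ 0.0013,  0.0014, -0.0011, -0.0001, -0.0003, -0.001 ]), 'effort': array([ 5.00000e-04, -3.51862e+01, -3.13276e+01,  0.00000e+00,
        1.07000e-02,  0.00000e+00]), 'position': array([5.495e-01, 1.000e-04, 2.301e-01]), 'ee_rot': array([-2.2202e+00, -2.2202e+00,  2.2000e-03]), 'force': array([-0.5426,  0.6395,  0.2211]), 'wrist_torque': array([ 0.0279,  0.0495, -0.0438]), 'opening': np.float64(1.0034)}
scene 421.3941627321107 421.3941627321107 321.7920037858476 199.57501895996307 -0.022649333021753343 [-0.16320583  0.58217817  0.5071797 ] [ 0.6159 -1.1884 -1.9558]
side 482.5224093782466 482.5224093782466 323.06730183832167 206.62969572763453 -0.12106073352088974 [ 0.459698   -0.6831161   0.56675801] [ 1.0115 -0.01   -0.0664]
```

View pics/scene0.png

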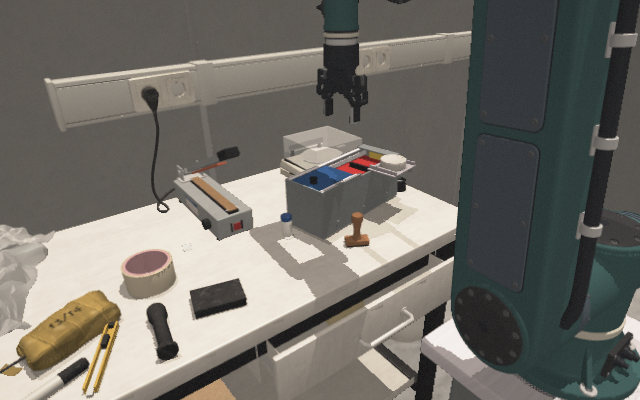

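View pics/side0.png

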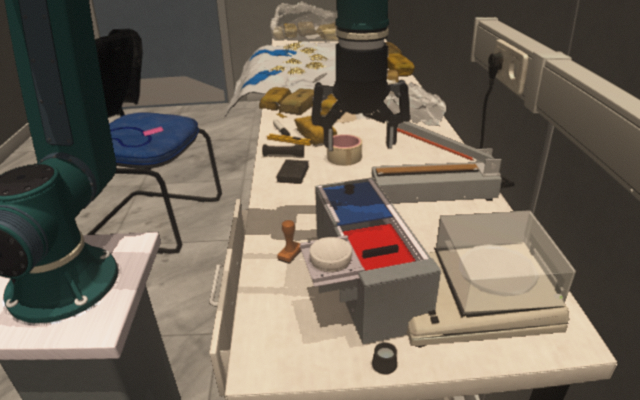

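Scene view: the box with blue/red hatches is at (350,180), tin at (393,160), stamp at (357,232), vial at (286,224). Side view: red hatch at (380,245), rib (380,251), blue plate (360,200), knob (349,188), tin (331,253), stamp (288,240), loupe (385,358).

```bash
cat > h.py <<'E'
import cv2,numpy as np
from scipy.spatial.transform import Rotation as R
from rig import status, vision, env
def ray(d,u,v):
    K=np.array([[d["fx"],0,d["cx"]],[0,d["fy"],d["cy"]],[0,0,1.]])
    p=cv2.undistortPoints(np.array([[[u,v]]],float),K,np.array([d["k1"],0,0,0.]))[0,0]
    return np.array(d["position"]),R.from_rotvec(d["rotation"]).apply([p[0],-p[1],-1])
def onz(d,u,v,z):
    o,r=ray(d,u,v); return o+r*(z-o[2])/r[2]
def blobs(m,roi,k=1,mina=15):
    x0,y0,x1,y1=roi; mm=np.zeros(m.shape,np.uint8); mm[y0:y1,x0:x1]=m[y0:y1,x0:x1]
    n,l,st,c=cv2.connectedComponentsWithStats(mm)
    i=[j for j in np.argsort(-st[:,4]) if j and st[j,4]>=mina][:k]
    return [(c[j],(l==j).astype(np.uint8),st[j]) for j in i]
E
python3 - <<'E'
from h import *
d=vision.get_image("side"); im=d["image"]; hsv=cv2.cvtColor(im,cv2.COLOR_RGB2HSV)
H,S,V=[hsv[...,i] for i in range(3)]
roi=(300,170,450,300)
red=((H<8)|(H>172))&(S>150)&(V>90); blue=(H>100)&(H<125)&(S>120)&(V>50); blk=(V<60)
for nm,m,z,k in (("red",red,.095,1),("blue",blue,.115,1)):
    for c,b,st in blobs(m,roi,k):
        b=cv2.morphologyEx(b,cv2.MORPH_CLOSE,np.ones((9,9)))
        q=cv2.boxPoints(cv2.minAreaRect(cv2.findContours(b,0,2)[0][0]))
        cn=cv2.findContours(b,0,2)[0][0]
        for e in range(2,12):
            a=cv2.approxPolyDP(cn,e,True)[:,0]
            if len(a)==4:break
        print(nm,st,[(tuple(p),np.round(onz(d,*p,z)[:2],4)) for p in a])
for nm,r,z in (("rib",(350,235,410,262),.107),("knob",(342,182,357,194),.125)):
    for c,b,st in blobs(blk,r,1): print(nm,c,st,np.round(onz(d,*c,z),4), cv2.minAreaRect(cv2.findContours(b,0,2)[0][0]))
tin=(S<70)&(V>170)
for c,b,st in blobs(tin,(305,235,356,272),1): print("tin",c,st,np.round(onz(d,*c,.136),4))
for c,b,st in blobs(blk,(370,340,402,375),1): print("loupe",c,st,np.round(onz(d,*c,.015),4))
cv2.imwrite("pics/crop1.png",cv2.resize(im[165:315,290:450,::-1],None,fx=5,fy=4,interpolation=2)[:600])
E
```

```text
red [ 344  224   71   46 1804] [((np.int32(390), np.int32(224)), array([0.6069, 0.0016])), ((np.int32(344), np.int32(231)), array([ 0.5253, -0.0119])), ((np.int32(365), np.int32(269)), array([ 0.5475, -0.1156])), ((np.int32(414), np.int32(260)), array([ 0.6267, -0.101 ]))]
blue [336 204  55  20 669] [((np.int32(390), np.int32(214)), array([0.6061, 0.0028])), ((np.int32(382), np.int32(204)), array([0.5977, 0.0364])), ((np.int32(336), np.int32(211)), array([0.5146, 0.0212])), ((np.int32(340), np.int32(223)), array([ 0.5181, -0.0166]))]
rib [379.77934272 251.00469484] [363 246  35  11 213] [ 0.574  -0.0885  0.107 ] ((379.8924560546875, 250.92640686035156), (6.327239990234375, 35.07625198364258), 79.3803482055664)
knob [349.25531915 188.65957447] [344 184  11  10  94] [0.5438 0.0789 0.125 ] ((349.0, 188.5), (9.0, 10.0), 90.0)
tin [329.8595259  252.09569798] [ 305  235   51   37 1139] [ 0.4938 -0.1219  0.136 ]
loupe [383.83277592 364.22742475] [373 354  23  19 299] [ 0.5612 -0.2336  0.015 ]
```

View pics/crop1.png

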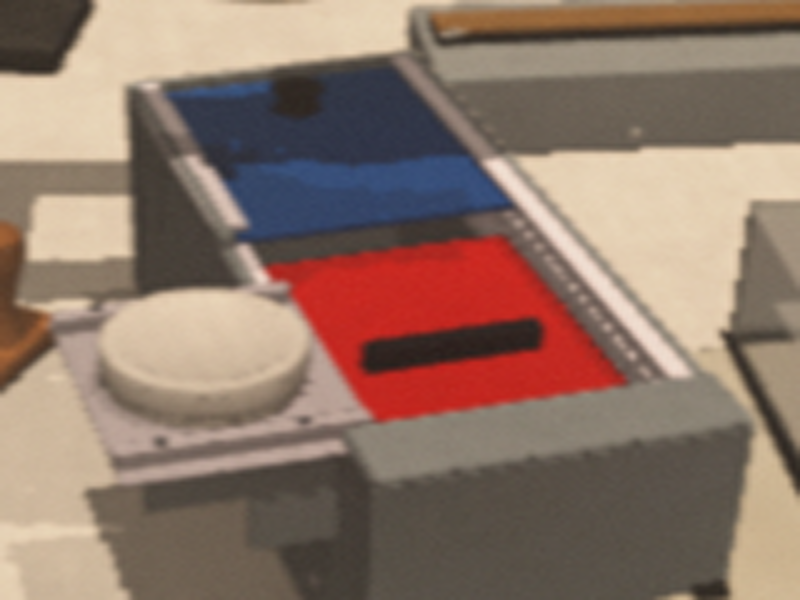

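The crop shows the red plate, black rib (crop 365–540, 345), blue hatch edge, hood and a tin centred on the ledge, all shut. Box origin is about (0.564, -0.033) with yaw about 0.18. The tin then comes out at (-85, -74.5) in the box frame, mid-lane as it must be. I'll move above the rib with the gripper shut and yaw aligned.

```bash
python3 -m creep '0 0 0 -0.18; -0.03 0.003 0 0; -0.043 0.003 0 0; -0.043 0.003 0 0; 0 0 0 0; 0 0 0 0; 0 0 0 0' -1 40
python3 - <<'E'
from h import *
d=vision.get_image("wrist"); cv2.imwrite("pics/w1.png",d["image"][:,:,::-1])
print(d["position"],np.round(d["rotation"],3),d["fx"],d["k1"]); s=status.observe(); print(s["position"],s["ee_rot"],s["opening"],s["force"],s["t"])
d=vision.get_image("side")
for p in ((365,269),(414,260)): print(onz(d,*p,.124))
E
```

```text
t: 1.02
position: [0.5795, -0.1114, 0.2314]
ee_rot: [-2.011, -2.413, -0.0]
force: [0.5, 0.3, -0.1]
opening: 0.005
[ 0.5672627  -0.04007411  0.37421798] [-0.286 -0.026  0.18 ] 286.67774980313965 -0.03352488724967084
[ 0.5795087  -0.11137708  0.23146787] [2.01093529e+00 2.41365282e+00 4.67345706e-04] -0.0010750305925506186 [-0.09080752  0.02741566 -0.26622418] 1.075
[ 0.5420822 -0.1505076  0.124    ]
[ 0.61638844 -0.13676556  0.124     ]
```

View pics/w1.png

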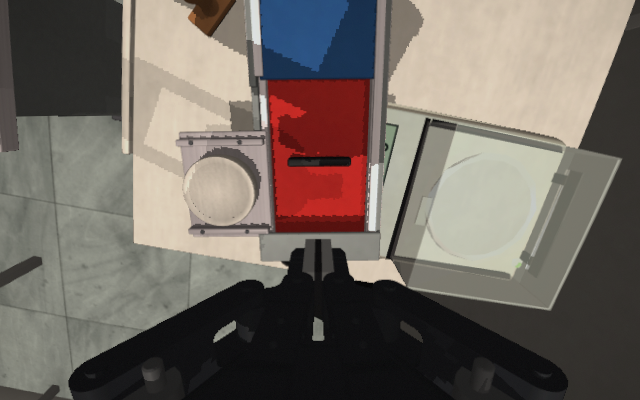

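Wrist view: rib at (319,160), blue edge at row 78, hood edge at row 233, tin at (220,190). The box looks well aligned with the tool. One measurement from this picture's calibration gives the fine pose.

```bash
python3 - <<'E'
from h import *
d=vision.get_image("wrist"); im=d["image"]; hsv=cv2.cvtColor(im,cv2.COLOR_RGB2HSV)
H,S,V=[hsv[...,i] for i in range(3)]
c,b,st=blobs(V<55,(275,145,360,175))[0]
ys,xs=np.nonzero(b); print("rib",c,st,onz(d,*c,.107))
def lin(pts,z):
    P=np.array([onz(d,u,v,z)[:2] for u,v in pts]); vx,vy,x0,y0=cv2.fitLine(P.astype(np.float32),cv2.DIST_HUBER,0,1e-4,1e-4).ravel(); return P.mean(0),np.array([vx,vy])
top=[(u,np.nonzero(b[:,u])[0].min()) for u in range(st[0]+3,st[0]+st[2]-3)]
m,v=lin(top,.107); print("rib + edge",m,np.arctan(v[1]/v[0]))
blue=((H>95)&(H<130)&(S>110)&(V>40)); 
pts=[(u,np.nonzero(blue[40:110,u])[0].max()+40.5) for u in range(268,372)]
m,v=lin(pts,.113); print("blue edge",m,np.arctan(v[1]/v[0]))
red=((H<10)|(H>170))&(S>120)&(V>50)
pts=[(u,np.nonzero(red[180:250,u])[0].max()+180.5) for u in range(280,362)]
m,v=lin(pts,.119); print("hood edge",m,np.arctan(v[1]/v[0]))
L=[];Rr=[]
for r in range(100,215):
    x=np.nonzero(red[r,255:385])[0]+255; L.append((x.min(),r)); Rr.append((x.max()+1,r))
for p in (L,Rr):
    m,v=lin(p,.095); print("side",m,np.arctan(-v[0]/v[1]))
g=cv2.inRange(im,np.array([120,110,100]),np.array([255,255,255]))
a=np.deg2rad(np.arange(0,0)); 
cr=cv2.HoughCircles(cv2.medianBlur(cv2.cvtColor(im,cv2.COLOR_RGB2GRAY),5)[140:240,170:275],cv2.HOUGH_GRADIENT,1,50,param1=80,param2=15,minRadius=28,maxRadius=45)
print(cr)
for x,y,r in cr[0]: print("tin",onz(d,x+170,y+140,.138), r*(d["position"][2]-.138)/d["fx"])
print(status.observe()["position"])
E
```

```text
rib [318.84684685 160.86126126] [288 156  63  10 555] [ 0.57544412 -0.078772    0.107     ]
rib + edge [ 0.57490795 -0.07508743] 0.18131626
blue edge [ 0.56301928 -0.00846799] 0.19481483
hood edge [ 0.58893779 -0.14344975] 0.18119928
side [ 0.52998426 -0.08605992] 0.18933637
side [ 0.62143764 -0.06929642] 0.18933506
[[[47.5 48.5 34.3]]]
tin [ 0.49381717 -0.11290844  0.138     ] 0.028281355639655358
[ 0.57958641 -0.11153923  0.23159129]
```

Box pose from the wrist view: origin (0.566, -0.027), yaw 0.187. The spacings agree (hood to blue 137 mm against 136, side rails 93 against 92). In the side view the rib's front face had biased its centroid. The TCP is at box (-2, -86), so the tool axes are now box axes (dx = box y, dy = box x, dz = down). Descending behind the rib.

```bash
cat > st.py <<'E'
from h import *
s=status.observe(); O=np.array([.5658,-.0266]); t=.187
p=s["position"]; d=p[:2]-O; c,n=np.cos(t),np.sin(t); f=s["force"]
print("t %.2f box x %.1f y %.1f z %.1f"%(s["t"],1e3*(c*d[0]+n*d[1]),1e3*(-n*d[0]+c*d[1]),1e3*p[2]),"F box x %.1f y %.1f z %.1f"%(c*f[0]+n*f[1],-n*f[0]+c*f[1],f[2]),"yaw",round(2*np.arctan2(abs(s["ee_rot"][1]),abs(s["ee_rot"][0]))-np.pi/2,3))
E
python3 -m creep '0 0.002 0.05 0; 0 0 0.05 0; 0 0 0.022 0; 0 0 0.009 0; 0 0 0 0' - && python3 st.py
```

```text
t: 1.8
position: [0.5817, -0.1119, 0.1006]
ee_rot: [2.012, 2.412, 0.0]
force: [0.5, 0.2, 0.7]
opening: 0.003
t 1.80 box x -0.2 y -86.8 z 100.6 F box x 0.5 y 0.1 z 0.7 yaw 0.18
```

```bash
python3 -m creep '0.008 0 0 0; 0.006 0 0 0; 0.005 0 0 0; 0.005 0 0 0' && python3 st.py; python3 -m creep '0.006 0 0 0; 0.008 0 0 0; 0.008 0 0 0; 0.008 0 0 0; 0.008 0 0 0' && python3 st.py
```

```text
t: 2.3
position: [0.5781, -0.0901, 0.1016]
ee_rot: [2.01, 2.408, -0.002]
force: [0.0, -2.9, 1.4]
opening: 0.002
t 2.30 box x 0.3 y -64.7 z 101.6 F box x -0.5 y -2.8 z 1.4 yaw 0.18
t: 2.92
position: [0.5703, -0.0505, 0.1002]
ee_rot: [-2.012, -2.412, 0.0]
force: [-0.3, -2.0, 2.0]
opening: -0.002
t 2.92 box x -0.1 y -24.3 z 100.2 F box x -0.6 y -1.9 z 2.0 yaw 0.18
```

```bash
python3 -m creep '0.008 0 0 0; 0.008 0 0 0; 0.004 0 0 0; 0 0 0 0' && python3 st.py; python3 - <<'E'
from h import *
for n in ("side","wrist"):
    d=vision.get_image(n); cv2.imwrite(f"pics/{n}2.png",d["image"][:,:,::-1])
E
python3 -c "
import cv2,numpy as np
a=cv2.imread('pics/side2.png')[165:315,290:450];b=cv2.imread('pics/wrist2.png')[0:300,170:490]
cv2.imwrite('pics/c2.png',np.hstack([cv2.resize(a,(400,375),interpolation=2),cv2.resize(b,(400,375))]))"
```

```text
t: 3.42
position: [0.5668, -0.0307, 0.1]
ee_rot: [-2.012, -2.412, -0.001]
force: [-0.6, 0.0, -0.2]
opening: 0.001
t 3.42 box x 0.2 y -4.2 z 100.0 F box x -0.6 y 0.1 z -0.2 yaw 0.181
```

View pics/c2.png

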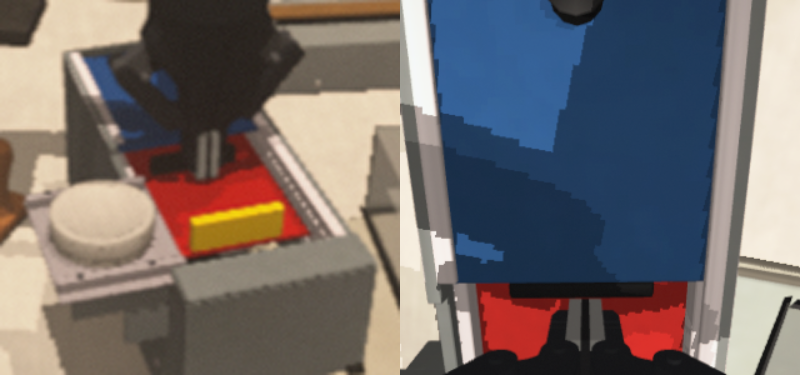

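The crop shows the rib just entering under the blue edge and the yellow tab clear of the hood (crop 238,225). I'll push 5 mm more, rise, and measure the tab.

```bash
python3 -m creep '0.003 0 0 0; 0.002 0 0 0; 0 0 0 0; -0.004 0 0 0; 0 0 -0.03 0; -0.03 0 -0.005 0; -0.06 0 0 0; 0 0 0 0' && python3 st.py; python3 - <<'E'
from h import *
d=vision.get_image("wrist"); cv2.imwrite("pics/w3.png",d["image"][:,:,::-1])
hsv=cv2.cvtColor(d["image"],cv2.COLOR_RGB2HSV); y=(hsv[...,0]>20)&(hsv[...,0]<35)&(hsv[...,1]>150)&(hsv[...,2]>70)
O=np.array([.5658,-.0266]); t=.187;M=np.array([[np.cos(t),np.sin(t)],[-np.sin(t),np.cos(t)]])
for n in ("wrist","side"):
    d=vision.get_image(n); hsv=cv2.cvtColor(d["image"],cv2.COLOR_RGB2HSV); y=(hsv[...,0]>20)&(hsv[...,0]<35)&(hsv[...,1]>150)&(hsv[...,2]>70)
    for c,b,st in blobs(y,(200,50,450,330) if n=="wrist" else (340,220,420,290)):
        print(n,c,st)
        for v in (st[1],st[1]+st[3]): print(1e3*M@(onz(d,c[0],v,.117)[:2]-O))
E
```

```text
t: 4.53
position: [0.5832, -0.123, 0.1354]
ee_rot: [2.018, 2.406, -0.001]
force: [0.1, -0.2, -1.1]
opening: 0.003
t 4.53 box x -0.8 y -98.0 z 135.4 F box x 0.1 y -0.2 z -1.1 yaw 0.175
wrist [316.28273344 193.40688576] [ 266  183  102   21 1917]
[ -0.40390346 -59.94720235]
[ -0.55624295 -72.56534945]
side [381.47038328 254.6445993 ] [366 246  36  17 287]
[ -1.40697901 -63.29798965]
[ -15.73927053 -102.82088541]
```

View pics/w3.png

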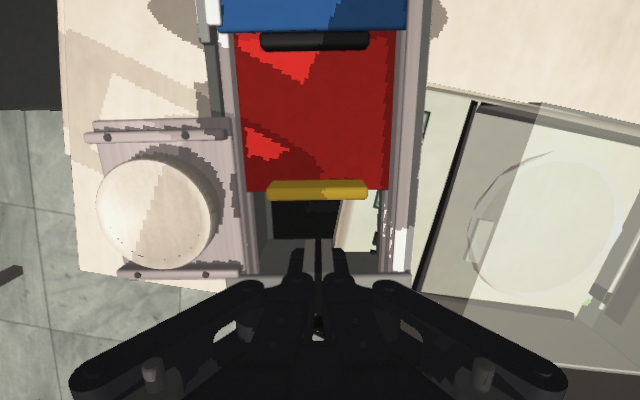

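Wrist view: the tab lies at rows 183–204 (box y about -72 to -62), with open bay behind it and the hood edge at row 275. Descending between hood and tab, then pushing.

```bash
python3 -m creep '0.004 0.001 0 0; 0 0 0.02 0; 0 0 0.013 0; 0.004 0 0 0; 0.008 0 0 0; 0.008 0 0 0; 0.008 0 0 0; 0 0 0 0' && python3 st.py; python3 -m creep '0.007 0 0 0; 0.007 0 0 0; 0.004 0 0 0; 0.002 0 0 0; 0 0 0 0' && python3 st.py
```

```text
t: 5.68
position: [0.5783, -0.0863, 0.1029]
ee_rot: [2.011, 2.413, 0.002]
force: [0.9, -0.1, -0.4]
opening: -0.003
t 5.67 box x 1.2 y -60.9 z 102.9 F box x 0.8 y -0.3 z -0.4 yaw 0.181
t: 6.3
position: [0.5744, -0.0673, 0.1022]
ee_rot: [-2.012, -2.412, -0.001]
force: [-0.6, -0.9, -0.5]
opening: -0.005
t 6.30 box x 0.9 y -41.6 z 102.2 F box x -0.7 y -0.8 z -0.5 yaw 0.18
```

```bash
for i in 1; do python3 -m creep '0.001 0 0 0; 0.001 0 0 0; 0 0 0 0' && python3 st.py; done; python3 -m creep '0.001 0 0 0; 0.001 0 0 0; 0 0 0 0' && python3 st.py
```

```text
t: 6.68
position: [0.5744, -0.0672, 0.1022]
ee_rot: [2.012, 2.41, -0.003]
force: [0.8, -5.1, -0.9]
opening: 0.004
t 6.67 box x 0.9 y -41.5 z 102.2 F box x -0.2 y -5.1 z -0.9 yaw 0.179
t: 7.05
position: [0.5743, -0.0671, 0.1023]
ee_rot: [2.011, 2.407, -0.006]
force: [1.4, -9.3, -2.1]
opening: 0.002
t 7.05 box x 0.8 y -41.4 z 102.3 F box x -0.3 y -9.4 z -2.1 yaw 0.178
```

The hatch is at its stop: 9 N with no motion, joint about 112 mm. Now over and behind the tin.

```bash
python3 -m creep '-0.004 0 0 0; 0 0 -0.03 0; 0 0 -0.03 0; -0.01 -0.045 0 0; -0.016 -0.05 0 0; 0 -0.05 0 0; 0 0 0 0; 0 0 0 0' && python3 st.py; python3 - <<'E'
from h import *
d=vision.get_image("wrist"); cv2.imwrite("pics/w4.png",d["image"][:,:,::-1])
d=vision.get_image("side"); cv2.imwrite("pics/s4.png",d["image"][:,:,::-1])
a=cv2.imread('pics/s4.png')[165:315,270:430];b=cv2.imread('pics/w4.png')[0:400,100:600]
cv2.imwrite('pics/c4.png',np.hstack([cv2.resize(a,(400,375),interpolation=2),cv2.resize(b,(400,375))]))
E
```

```text
t: 8.05
position: [0.4372, -0.1189, 0.1628]
ee_rot: [2.012, 2.412, 0.003]
force: [0.6, -0.6, 0.0]
opening: 0.0
t 8.05 box x -143.6 y -66.7 z 162.8 F box x 0.5 y -0.7 z 0.0 yaw 0.18
```

View pics/c4.png

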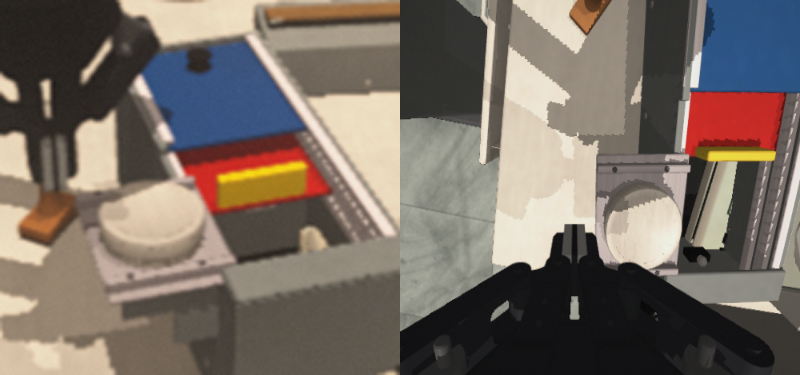

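The hatch is open with the bay visible and the tin untouched on the ledge. The finger is behind the tin. Now lower and push along box +x.

```bash
python3 -m creep '-0.005 0 0.02 0; 0 0 0.018 0; 0 0 0 0; 0 0.007 0 0; 0 0.007 0 0; 0 0.007 0 0; 0 0.007 0 0; 0 0 0 0' && python3 st.py; python3 -m creep '0 0.007 0 0; 0 0.007 0 0; 0 0.006 0 0; 0 0 0 0' && python3 st.py;python3 - <<'E'
from h import *
d=vision.get_image("wrist"); cv2.imwrite("pics/w5.png",d["image"][:,:,::-1])
d=vision.get_image("side"); cv2.imwrite("pics/s5.png",d["image"][:,:,::-1])
a=cv2.imread('pics/s5.png')[165:315,270:430];b=cv2.imread('pics/w5.png')[0:400,100:600]
cv2.imwrite('pics/c5.png',np.hstack([cv2.resize(a,(400,375),interpolation=2),cv2.resize(b,(400,375))]))
E
```

```text
t: 9.15
position: [0.4656, -0.119, 0.1244]
ee_rot: [2.012, 2.412, 0.001]
force: [0.8, 0.0, 1.2]
opening: 0.001
t 9.15 box x -115.6 y -72.2 z 124.4 F box x 0.7 y -0.1 z 1.2 yaw 0.18
t: 9.65
position: [0.4852, -0.1155, 0.1243]
ee_rot: [2.012, 2.412, 0.0]
force: [0.8, -0.9, 0.8]
opening: -0.0
t 9.65 box x -95.8 y -72.3 z 124.3 F box x 0.6 y -1.0 z 0.8 yaw 0.18
```

View pics/c5.png

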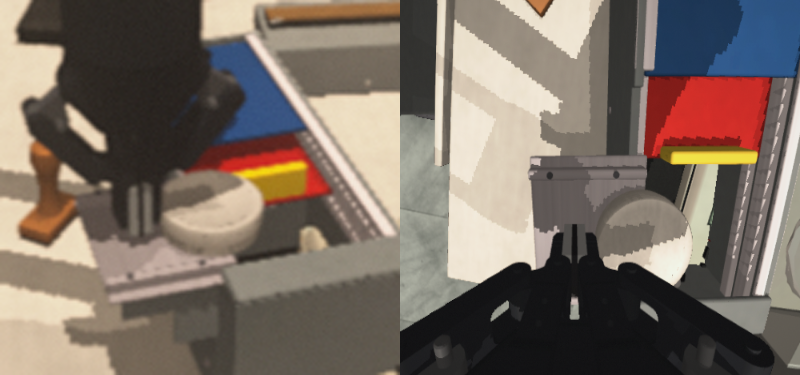

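The tin slides straight and sits about half over the mouth. Continuing the push.

```bash
python3 -m creep '0 0.006 0 0; 0 0.006 0 0; 0 0.006 0 0; 0 0.006 0 0; 0 0 0 0; 0 0 0 0' && python3 st.py;python3 - <<'E'
from h import *
d=vision.get_image("wrist"); cv2.imwrite("pics/w6.png",d["image"][:,:,::-1])
d=vision.get_image("side"); cv2.imwrite("pics/s6.png",d["image"][:,:,::-1])
a=cv2.imread('pics/s6.png')[165:315,270:430];b=cv2.imread('pics/w6.png')[0:400,100:600]
cv2.imwrite('pics/c6.png',np.hstack([cv2.resize(a,(400,375),interpolation=2),cv2.resize(b,(400,375))]))
E
```

```text
t: 10.5
position: [0.5082, -0.1112, 0.1242]
ee_rot: [-2.013, -2.412, 0.0]
force: [-0.3, -1.0, -0.3]
opening: 0.004
t 10.50 box x -72.3 y -72.4 z 124.2 F box x -0.5 y -0.9 z -0.3 yaw 0.18
```

View pics/c6.png

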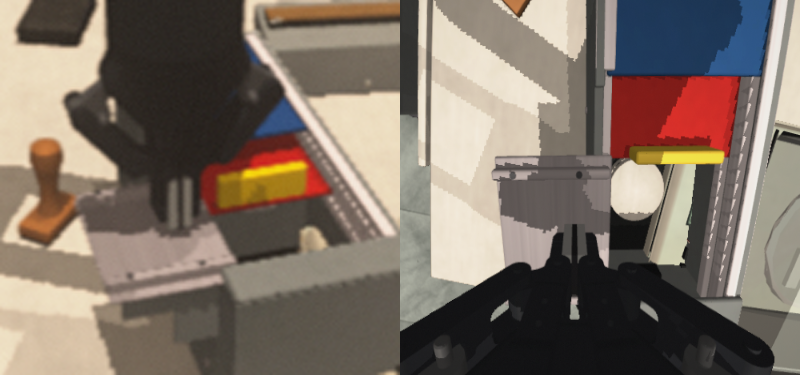

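The tin has dropped: it shows at (637,190) in the wrist crop, on the bay floor. Now moving between the tab and the blue edge to close.

```bash
python3 -m creep '0 0 -0.026 0; 0.02 0.036 0 0; 0.046 0.036 0 0; 0 0 0 0; 0 0 0 0' && python3 st.py
```

```text
t: 11.22
position: [0.5669, -0.0336, 0.15]
ee_rot: [-2.012, -2.413, 0.002]
force: [-0.6, -0.4, 0.3]
opening: 0.002
t 11.22 box x -0.2 y -7.1 z 150.0 F box x -0.6 y -0.3 z 0.3 yaw 0.181
```

```bash
python3 -m creep '0.003 0 0.02 0; 0 0 0.02 0; 0 0 0.007 0; 0 0 0 0' && python3 st.py; python3 -m creep '-0.007 0 0 0; -0.007 0 0 0; -0.008 0 0 0; -0.008 0 0 0; -0.008 0 0 0; -0.008 0 0 0; 0 0 0 0' && python3 st.py; python3 -m creep '-0.008 0 0 0; -0.008 0 0 0; -0.008 0 0 0; -0.008 0 0 0; -0.007 0 0 0; -0.005 0 0 0; -0.003 0 0 0; 0 0 0 0' && python3 st.py
```

```text
t: 11.72
position: [0.5662, -0.0314, 0.1031]
ee_rot: [-2.014, -2.41, 0.001]
force: [-0.3, -0.2, 0.5]
opening: -0.002
t 11.72 box x -0.5 y -4.8 z 103.1 F box x -0.4 y -0.1 z 0.5 yaw 0.179
t: 12.6
position: [0.5749, -0.0769, 0.1031]
ee_rot: [2.014, 2.411, -0.002]
force: [1.1, 0.0, 0.3]
opening: -0.0
t 12.60 box x -0.4 y -51.1 z 103.1 F box x 1.1 y -0.2 z 0.3 yaw 0.179
t: 13.6
position: [0.5835, -0.1226, 0.1036]
ee_rot: [2.013, 2.411, -0.001]
force: [-0.0, -0.7, -0.2]
opening: 0.001
t 13.60 box x -0.4 y -97.6 z 103.6 F box x -0.2 y -0.7 z -0.2 yaw 0.18
```

```bash
python3 -m creep '0.003 0 0 0; 0 0 -0.03 0; 0.045 0 0 0; 0.045 0 0 0; 0 0 0 0; 0 0 0 0' && python3 st.py; python3 -m creep '0 0 0.015 0; 0 0 0.008 0; 0 0 0.008 0; 0 0 0 0; -0.005 0 0 0; -0.005 0 0 0; -0.006 0 0 0; -0.004 0 0 0' && python3 st.py; python3 -m creep '-0.003 0 0 0; -0.003 0 0 0; 0 0 0 0' && python3 st.py
```

```text
t: 14.35
position: [0.5669, -0.0306, 0.1336]
ee_rot: [2.011, 2.412, -0.0]
force: [0.1, -0.3, 0.4]
opening: 0.002
t 14.35 box x 0.3 y -4.2 z 133.6 F box x -0.0 y -0.3 z 0.4 yaw 0.181
t: 15.35
position: [0.5708, -0.0505, 0.1028]
ee_rot: [2.012, 2.411, 0.001]
force: [0.6, 0.8, 0.7]
opening: 0.0
t 15.35 box x 0.4 y -24.4 z 102.8 F box x 0.7 y 0.6 z 0.7 yaw 0.18
t: 15.72
position: [0.5714, -0.0563, 0.1023]
ee_rot: [2.013, 2.412, -0.0]
force: [0.3, 0.1, 0.6]
opening: -0.002
t 15.72 box x -0.0 y -30.2 z 102.3 F box x 0.3 y 0.1 z 0.6 yaw 0.18
```

```bash
python3 -m creep '-0.002 0 0 0; 0 0 0 0' && python3 st.py; python3 -m creep '-0.002 0 0 0; 0 0 0 0' && python3 st.py; python3 -m creep '-0.002 0 0 0; 0 0 0 0' && python3 st.py
```

```text
t: 15.98
position: [0.5715, -0.0569, 0.1023]
ee_rot: [-2.011, -2.411, -0.002]
force: [-1.3, 5.0, 0.7]
opening: -0.003
t 15.97 box x -0.0 y -30.8 z 102.3 F box x -0.4 y 5.1 z 0.7 yaw 0.181
t: 16.23
position: [0.5716, -0.0572, 0.1023]
ee_rot: [-2.008, -2.41, -0.005]
force: [-2.0, 8.8, 2.4]
opening: 0.0
t 16.23 box x -0.0 y -31.2 z 102.3 F box x -0.3 y 9.0 z 2.4 yaw 0.181
t: 16.48
position: [0.5716, -0.0575, 0.1023]
ee_rot: [-2.006, -2.409, -0.008]
force: [-2.8, 12.3, 2.7]
opening: -0.004
t 16.48 box x -0.0 y -31.5 z 102.3 F box x -0.5 y 12.6 z 2.7 yaw 0.182
```

```bash
python3 -m creep '-0.001 0 0 0; 0 0 0 0' && python3 st.py; python3 -m creep '-0.001 0 0 0; 0 0 0 0' && python3 st.py;
```

```text
t: 16.73
position: [0.5716, -0.0576, 0.1023]
ee_rot: [-2.004, -2.408, -0.009]
force: [-2.6, 14.0, 3.6]
opening: 0.001
t 16.73 box x -0.1 y -31.5 z 102.3 F box x 0.0 y 14.3 z 3.6 yaw 0.182
t: 16.98
position: [0.5722, -0.0607, 0.1023]
ee_rot: [-2.007, -2.411, -0.005]
force: [-0.8, 5.7, 1.6]
opening: 0.0
t 16.98 box x -0.0 y -34.7 z 102.3 F box x 0.3 y 5.7 z 1.6 yaw 0.182
```

The catch broke through at about 14 N and eased. Continuing to the stop.

```bash
python3 -m creep '-0.001 0 0 0; 0 0 0 0; 0 0 0 0' && python3 st.py; python3 -m creep '-0.001 0 0 0; -0.001 0 0 0; 0 0 0 0' && python3 st.py; python3 -m creep '-0.001 0 0 0; -0.001 0 0 0; 0 0 0 0' && python3 st.py
```

```text
t: 17.35
position: [0.5731, -0.0654, 0.1023]
ee_rot: [2.013, 2.411, -0.0]
force: [-0.1, 0.5, 1.2]
opening: 0.005
t 17.35 box x -0.0 y -39.5 z 102.3 F box x -0.0 y 0.5 z 1.2 yaw 0.18
t: 17.73
position: [0.5732, -0.0656, 0.1023]
ee_rot: [-2.011, -2.411, -0.003]
force: [-0.3, 6.8, 2.4]
opening: 0.001
t 17.73 box x -0.0 y -39.7 z 102.3 F box x 0.9 y 6.7 z 2.4 yaw 0.18
t: 18.1
position: [0.5732, -0.0658, 0.1023]
ee_rot: [-2.008, -2.409, -0.006]
force: [-1.8, 10.0, 2.4]
opening: -0.001
t 18.10 box x -0.1 y -39.9 z 102.3 F box x 0.1 y 10.1 z 2.4 yaw 0.181
```

The red hatch is home: hard stop at 10 N, and the position matches joint 0. Backing off, rising and checking.

```bash
python3 -m creep '0.005 0 0 0; 0.005 0 0 0; 0 0 -0.03 0; 0 0 -0.05 0; -0.045 0 -0.04 0; -0.03 0 0 0; 0 0 0 0; 0 0 0 0' && python3 st.py; python3 - <<'E'
from h import *
O=np.array([.5658,-.0266]); t=.187;M=np.array([[np.cos(t),np.sin(t)],[-np.sin(t),np.cos(t)]])
d=vision.get_image("wrist"); im=d["image"]; hsv=cv2.cvtColor(im,cv2.COLOR_RGB2HSV);H,S,V=[hsv[...,i] for i in range(3)]
cv2.imwrite("pics/w7.png",im[:,:,::-1])
c,b,st=blobs(V<55,(270,130,370,195))[0]; print("rib",c,st,1e3*M@(onz(d,*c,.107)[:2]-O))
blue=((H>95)&(H<130)&(S>110)&(V>40)); r=np.nonzero(blue[:130,320])[0].max()+.5; print("blue edge",r,1e3*M@(onz(d,320,r,.113)[:2]-O))
d=vision.get_image("side"); cv2.imwrite("pics/s7.png",d["image"][:,:,::-1])
a=cv2.imread('pics/s7.png')[150:390,240:480];b=cv2.imread('pics/w7.png')[0:300,150:490]
cv2.imwrite('pics/c7.png',np.hstack([cv2.resize(a,(400,400)),cv2.resize(b,(400,400))]))
E
```

```text
t: 19.1
position: [0.5849, -0.1327, 0.2215]
ee_rot: [-2.012, -2.411, 0.001]
force: [0.4, 0.4, -0.5]
opening: -0.0
t 19.10 box x -0.9 y -107.8 z 221.5 F box x 0.4 y 0.4 z -0.5 yaw 0.18
rib [317.00909091 138.66060606] [284 134  67  11 660] [ -0.54847721 -53.74689641]
blue edge 47.5 [ 2.46012062 18.12964919]
```

View pics/c7.png

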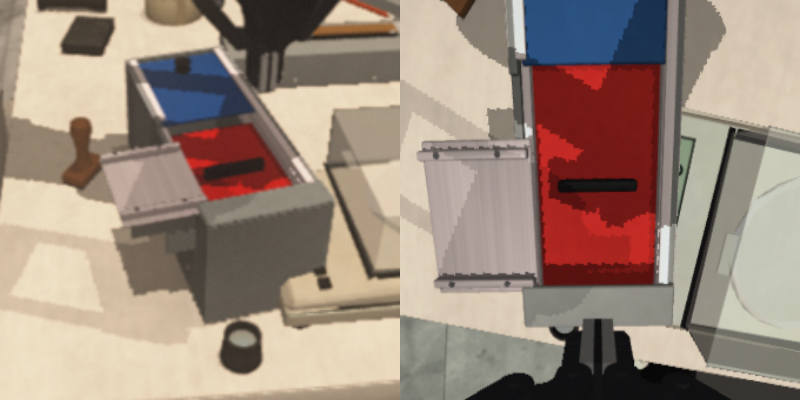

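The pictures show the hatch shut with the rib at y -53.7 (should be -54), the blue edge at 18.1 (should be 18), the ledge empty, and the stamp and loupe standing. Handing in.

```bash
python3 -c "
from rig import env
print(env.sign_off())"
```

```text
the job is handed in; nothing more can be done
None
```

The job is handed in at about 19 s of the 58 s allowed; sign-off gives no verdict, so the result rests on my own checks.

- **Opening:** I pushed the red hatch by its rib, then by its tab, until it met the end stop. The force reached 9 N with no motion, at about 112 mm of travel.
- **Tin:** I pushed it along the ledge without lifting it. A picture taken straight afterwards shows it down in the bay, and the ledge was empty at the end. I did not measure its height in the bay.
- **Closing:** I pushed the hatch back by the tab, then by the rib. It passed the catch at about 14 N and came home against its stop at 10 N. That 14 N was the highest force read on the box, against the 40 N limit.

**Last checks:**

| Check | Measured | Should be |
|---|---|---|
| Rib position (y) | -53.7 mm | -54 mm |
| Blue hatch edge (y) | 18.1 mm | 18 mm |

- **Hands off:** the gripper stood about 10 cm above the box, touching nothing.
- **Bystanders:** the stamp and loupe stand in the final picture; I judged that by eye. The vial was hidden in the later views and not re-checked, though the arm stayed well above it.
- **Disagreement:** the first side-camera estimate of the rib was 8 mm off because the rib's front face was included. I used the wrist-camera value, which agreed with the given sizes and the contacts.

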